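# Lay out the mat for tuning a coil machine

### The arm

A 6-joint arm with a two-finger parallel gripper is mounted at the origin on the work surface. World frame = base frame: x ahead of the robot, y to its left, z up, the work surface at z = 0. Lengths are in m, angles in degrees, forces in N, time in s.
With the tool pointing down it reaches from about 0.25 to 0.725 m from the base axis. Payload 9.7 kg.
Tool frame: the origin (TCP) lies midway between the tips of the shut fingers; the grasp point (between the pads) lies 19 mm behind it; z points along the fingers, y is the line along which they close (so a half turn about z gives the same grasp; the last joint's range is limited). The gripper opens to 85 mm and grips with 20 to 120 N. Pads are 22 mm wide; open, the fingers measure 114 mm over their backs; the gripper's body (76 mm by 85 mm) begins 54 mm behind the grasp point. The pads swing forward as they close: fully open they stand 13 mm farther back than shut.
Start: joints at [69.5, 4.979, 10.078, 95.1, 0, 90], TCP at [0.193, 0.515, 0.231] pointing down, gripper open.
Joint ranges: [-179.16, 179.16], [-48.56, 103.87], [-65.8, 70.77], [-126.05, 130.52], [-82.76, 87.17], [-180, 180]. Speed limits (degrees/s): [127.2, 127.2, 147.25, 180, 180, 180].

### API

Orientations are given as [roll, pitch, yaw] about the fixed x, y, z axes, in that order (R = Rz(yaw) Ry(pitch) Rx(roll)).
In Python, from workcell import * gives the robot as it stands.
- The arm moves only by the tool servo_tool, never from a script. Its argument "moves" is a list of rows, each a list of 4 numbers: the shift along the world's x, y, z in fractions of the full range, 1 being 60 cm, then the turn about the world's z in normalised numbers (1 is 2 rad). A call has 1 to 20 rows; each row is the pose to reach, as a shift and turn from the pose commanded when the call began; what a row does not reach only later rows make up. A row lasts 1/12 s, in which the tool goes at most 41.7 mm and 7.16 degrees, less where a joint would pass 70% of its speed; a pose out of reach is approached as far as the arm can. A call with a gripper value outside its range is refused whole. "claw" is the closure, from 0 (fully open) to 1 (shut), set as the call begins (left out, the last holds). The fingers move at their own pace and stop on an object; "force" is the grip in N (left out, the last holds). Time passes only in rows, so rows that repeat a pose let the fingers close. It gives the time, the measured TCP pose, the force, the opening and the grip force at its end, in the units of the state.
- get_obs(): the state, without advancing time (a new reading comes with each control period).
- camera(name): name is "scene" or "top"; returns the picture (400x640x3 uint8, red, green, blue); there is no depth.
- get_calibration(name): a dict with "fx", "fy", "cx", "cy" (pixels), "rvec" (rotation vector, rad) and "tvec" (3), from world to camera coordinates, as OpenCV has them. Camera axes: x right, y down, z forward; pixel columns grow to the right and rows downward; lengths in m; the calibration is good to about 2 mm. A picture is of the moment at which its call begins. get_calibration takes no time and is no camera call.
- job_done(): hands the job in; it is judged then, once.
The state is a dict: "time": time; "q": joint angles; "qd": joint speeds; "joint_efforts": joint torques, N m; "ee_pos": TCP position; "tcp_rot": TCP orientation; "wrist_force": force on the tool from outside, world axes, zero at the start; "torque": the same for the moment, N m; "opening": finger opening in m; "grasp_force": force on a finger pad.
Only numpy, scipy, OpenCV 4.12 (cv2) and the standard library are available. Lean on these libraries where they do the work, as an engineer would, in place of code of your own. Each camera call takes 0.05 s, during which the arm holds its last target. There are 200 camera calls.

### The job

Lay out the rubber mat for tuning, left and right as seen from the robot: stand the coil pair on its yellow yoke in the middle of the mat, one coil left and one right, and lay the armature bar on top so that it bridges both coils. Stand the canister upright straight behind the coils (on the side away from the robot), on the mat's centre line, lay the hammer to the right of the coils and the tweezers to their left, both square to the mat with hammer head and rubber tips pointing away from the robot. Everything lies wholly on the mat and, apart from the bar on the coils, no two things touch; leave the tip stand and the machine frame where they are.

Things in the scene. Friction and masses are not known exactly. Their poses are not given: they have to be found in the camera images.
- mat: Black rubber bench mat, 200 mm deep (x) by 260 mm wide (y), 3 mm thick, thin grey border line 6 mm inside its edge; fixed. Origin: centre of its underside, on the counter; upper face at 3 mm. Its x axis points away from the robot (within 15 degrees), its y axis to the left.
- coils: Two copper-wound coils side by side on a yellow iron yoke, one piece, 130 g: 50 mm long (y), 25 mm across (x), 36 mm high. Yoke: plate 25 x 50 x 6 mm at the bottom. Each coil: cylinder of 25 mm diameter, axis 12.5 mm from the middle along y, flat top at 36 mm. Origin: centre of the underside; z up. Either way round is the same.
- armature: Armature bar: small dark steel bar, 44 mm long along its y, 10 mm wide (x), 7 mm thick (z), 22 g, lying flat; the last 4 mm at +y are a thinner round nose pin. Origin: centre of its underside; z up. Either way round is the same.
- canister: Brushed steel screw-top canister, upright cylinder 46 mm in diameter, 56 mm high, 120 to 240 g, lid closed. Origin: centre of its underside; z up.
- hammer: Small brass tack hammer lying flat, 142 mm long, 170 g. x points along the handle to the head. Origin: underside, below the head's centre. Head: cylinder 18 mm across, 42 mm long along y. Shank: 10 mm across, to x = -78; then knurled grip, 18 mm across, to x = -133 mm. All axes 9 mm above the underside. Balance point near x = -32 mm.
- tweezers: Rigid steel tweezers with black rubber tips, lying on their blades' edges: 122 mm long, 9 mm high, 35 g. x points along them to the tips. Origin: underside, between the tips' ends; joined end at x = -122 mm. 14 mm wide outside with parallel sides from x = -80 to -38 mm; 4.5 mm at the joined end. Balance point near x = -54 mm.
- tip_stand: Bystander: loose aluminium block 32 (x) x 96 (y) x 16 mm with three chrome tube tips standing in it, 55 mm high in all. Origin: centre of its underside. To be left alone.
- frame: Bystander: bare dark steel machine frame lying on its side, about 78 x 75 mm and 22 mm high, loose. Origin: on the counter under its middle. To be left alone.
There are look-alikes about, which are no part of the job. Of the things that look like the tweezers, the largest one is meant. What is shaped like the canister but red is not meant.

How it is judged (in metres and radians):
At the end, for the whole second after the job is handed in: On the mat: coils central +-15 mm; bar flat on both coils (6 mm across, 8 mm along); canister 42-78 mm behind, +-15 mm sideways; hammer head 33-90 behind, 58-109 right; tweezer tips 25-98 behind, 48-122 left; yaws to 0.2 rad (bar 0.25), tools point away; all upright or flat, still, none touching (x of coils in the frame of mat between -0.015 and 0.015 m and y of coils in the frame of mat between -0.015 and 0.015 m and z of coils in the frame of mat between 0.001 and 0.006 m and angle between the y axis of coils and the y axis of mat, either way round below 0.2 rad and x of armature in the frame of coils between -0.006 and 0.006 m and y of armature in the frame of coils between -0.008 and 0.008 m and z of armature in the frame of coils between 0.033 and 0.039 m and angle between the y axis of armature and the y axis of coils, either way round below 0.25 rad and x of canister in the frame of mat between 0.042 and 0.078 m and y of canister in the frame of mat between -0.015 and 0.015 m and z of canister in the frame of mat between 0.001 and 0.006 m and x of hammer in the frame of mat between 0.033 and 0.09 m and y of hammer in the frame of mat between -0.109 and -0.058 m and z of hammer in the frame of mat between 0.001 and 0.006 m and angle between the x axis of each of hammer, tweezers and the x axis of mat, either way round below 0.2 rad and x of mat in the frame of hammer below -0.01 m and x of tweezers in the frame of mat between 0.025 and 0.098 m and y of tweezers in the frame of mat between 0.048 and 0.122 m and z of tweezers in the frame of mat between 0.001 and 0.006 m and x of mat in the frame of tweezers below -0.01 m and y of mat in the frame of hammer below 0.116 m and y of mat in the frame of tweezers above -0.126 m and contact force between coils and canister below 0.05 N and contact force between each of coils, canister and hammer below 0.05 N and contact force between each of coils, canister and tweezers below 0.05 N and angle between each of coils, armature, canister, hammer, tweezers's own z axis and vertical below 0.12 rad and linear speed of each of coils, armature, canister, hammer, tweezers below 0.02 m/s and angular speed of each of coils, armature, canister, hammer, tweezers below 0.2 rad/s).
It fails at once if the tip stand or the machine frame is shifted by more than 15 mm or tipped (distance of any of tip_stand, frame from where it was at the start of the episode above 0.015 m or angle between tip_stand's own z axis and vertical above 0.2 rad).
It also fails if it takes over 134 s, if anything falls off the work surface, if the arm or the gripper's body presses on something with over 40 N, if the wrist force passes 120 N, or if a joint passes its speed limit or range.

## Working session

There is one attempt and no reset: what is moved stays moved. The work goes in short steps, Python scripts to look and compute and a tool call to move; the robot and the scene stay as the last step left them, time stands still between calls to the robot, and variables do not carry over. Pictures are saved under pics/ and viewed, at most 14 in all, crops included, and the job is handed in when it is done.

Besides the shell and the picture viewer there is one more tool, called after "Request:" by a JSON object that holds its "name" and its "arguments", one argument or row to a line. servo_tool: Moves the arm, as the interface text tells. Its arguments: {"type":"object","properties":{"moves":{"type":"array","items":{"type":"array","items":{"type":"number"}}},"claw":{"type":"number"},"force":{"type":"number"}},"required":["moves"]}

```bash
mkdir -p pics; cat > h.py <<'E'
from workcell import *
import numpy as np, cv2
def ray(name,u,v):
    c=get_calibration(name);R=cv2.Rodrigues(np.array(c['rvec'],float))[0];t=np.array(c['tvec'],float).ravel()
    d=R.T@np.array([(u-c['cx'])/c['fx'],(v-c['cy'])/c['fy'],1]);return -R.T@t,d
def pt(name,u,v,z):
    o,d=ray(name,u,v);return (o+d*(z-o[2])/d[2])
def proj(name,P):
    c=get_calibration(name);K=np.array([[c['fx'],0,c['cx']],[0,c['fy'],c['cy']],[0,0,1.]])
    return cv2.projectPoints(np.array(P,float).reshape(-1,1,3),np.array(c['rvec'],float),np.array(c['tvec'],float),K,None)[0].reshape(-1,2)
def snap(name,fn):
    im=cv2.cvtColor(np.array(camera(name)),cv2.COLOR_RGB2BGR);cv2.imwrite('pics/'+fn,im);return im
E
python3 - <<'E'
from h import *
snap('top','t0.png');snap('scene','s0.png')
for n in('top','scene'):print(n,ray(n,320,200))
print(get_obs()['tcp_rot'],get_obs()['time'])
E
```

```text
top (array([ 0.34374367, -0.0116552 ,  1.32633915]), array([ 0.18001729,  0.02221907, -0.98365109]))
scene (array([ 1.19991483, -0.66803107,  0.627459  ]), array([-0.53211377,  0.63512161, -0.56006003]))
[-1.79931423e+02 -8.33675567e-04  1.59501751e+02] 0.1
```

View pics/t0.png

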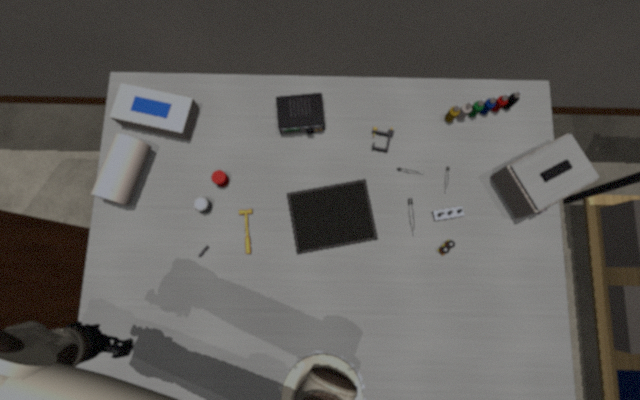

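View pics/s0.png

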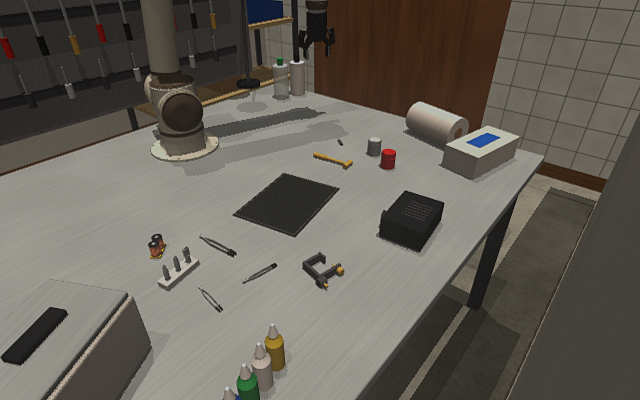

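The top view (up = away from the robot) shows:
- mat at (332,216)
- hammer (247,231)
- grey canister (202,205); the red one at (220,178) is not meant
- bar (204,251)
- coils (447,247)
- tip stand (448,214)
- frame (381,140)

There are three tweezers: (410,216), (410,171) and (447,179). The first looks longest, so I'll confirm it in a crop.

```bash
python3 - <<'E'
from h import *
t=cv2.imread('pics/t0.png');s=cv2.imread('pics/s0.png')
f=lambda im,x,y,w,h,k:cv2.resize(cv2.convertScaleAbs(im[y:y+h,x:x+w],alpha=1.5),None,fx=k,fy=k,interpolation=cv2.INTER_CUBIC)
a=f(t,390,160,80,100,5) #400x500
b=np.vstack([f(t,190,190,70,70,5)[:350],f(s,135,225,70,30,5)])
a=a;b=cv2.copyMakeBorder(b,0,0,0,0,0)
h=max(a.shape[0],b.shape[0]);a=cv2.copyMakeBorder(a,0,h-a.shape[0],0,0,0)
b=cv2.copyMakeBorder(b,0,h-b.shape[0],0,0,0)
cv2.imwrite('pics/c0.png',np.hstack([a,b]))
# contours
hsv=cv2.cvtColor(t,cv2.COLOR_BGR2HSV);g=cv2.cvtColor(t,cv2.COLOR_BGR2GRAY)
bg=cv2.medianBlur(g,51)
m=((cv2.absdiff(g,bg)>18)|(hsv[...,1]>70)).astype(np.uint8)
m[:100]=0;m[262:]=0
cs,_=cv2.findContours(m,cv2.RETR_EXTERNAL,cv2.CHAIN_APPROX_NONE)
for c in cs:
    if cv2.contourArea(c)<8:continue
    r=cv2.minAreaRect(c);(x,y),_,_=r
    if not(180<x<480):continue
    B=np.array([pt('top',*q,0.005)[:2] for q in cv2.boxPoints(r)])
    e1=B[1]-B[0];e2=B[2]-B[1];L,S=(e1,e2) if np.hypot(*e1)>np.hypot(*e2) else (e2,e1)
    print(np.round([x,y],1),'xy',B.mean(0).round(4),'L',np.hypot(*L).round(4),'W',np.hypot(*S).round(4),'ang',np.degrees(np.arctan2(L[1],L[0])).round(1)%180)
mm=(g<45).astype(np.uint8);mm[:170]=0;mm[262:]=0;mm[:,:275]=0;mm[:,390:]=0
c=max(cv2.findContours(mm,cv2.RETR_EXTERNAL,cv2.CHAIN_APPROX_NONE)[0],key=cv2.contourArea)
r=cv2.minAreaRect(c);B=np.array([pt('top',*q,0.003)[:2] for q in cv2.boxPoints(r)])
print('mat',B.mean(0),B.round(4).tolist(),[np.hypot(*(B[i]-B[i-1])).round(4) for i in range(4)],[np.degrees(np.arctan2(*(B[i]-B[i-1])[::-1])).round(1) for i in range(4)])
E
```

```text
[203.3 251.2] xy [0.4148 0.3792] L 0.0431 W 0.014 ang 143.2
[445.8 246.8] xy [ 0.4451 -0.3802] L 0.0592 W 0.0324 ang 134.7
[305.1 240. ] xy [0.4568 0.0619] L 0.082 W 0.0735 ang 11.800000000000011
[362.2 231. ] xy [ 0.4891 -0.1177] L 0.0892 W 0.0744 ang 103.8
[439.8 213.8] xy [ 0.5493 -0.3644] L 0.0186 W 0.0111 ang 135.1
[433. 216.] xy [ 0.5416 -0.3427] L 0.028 W 0.0061 ang 17.0
[449.5 212.5] xy [ 0.554  -0.3956] L 0.0097 W 0.0096 ang 178.0
[459.  210.5] xy [ 0.5611 -0.4261] L 0.0128 W 0.0097 ang 91.2
[245.5 231.5] xy [0.4801 0.251 ] L 0.1425 W 0.0415 ang 3.1999999999999886
[199.3 203.1] xy [0.5671 0.404 ] L 0.0295 W 0.0282 ang 118.9
[409.5 201.5] xy [ 0.5869 -0.2686] L 0.0228 W 0.016 ang 179.1
[207.3 206.9] xy [0.5555 0.3775] L 0.0552 W 0.0367 ang 157.7
[300.9 201.4] xy [0.5798 0.0793] L 0.0882 W 0.0768 ang 102.8
[357.  193.6] xy [ 0.6094 -0.1002] L 0.0924 W 0.0745 ang 11.300000000000011
[220.8 178.8] xy [0.6486 0.3411] L 0.0691 W 0.0545 ang 46.69999999999999
[406.7 170.9] xy [ 0.6878 -0.261 ] L 0.0184 W 0.0107 ang 72.1
[399. 169.] xy [ 0.6936 -0.2361] L 0.0195 W 0.0134 ang 91.2
[447. 169.] xy [ 0.697  -0.3922] L 0.0192 W 0.0137 ang 135.6
[382.  140.2] xy [ 0.7908 -0.181 ] L 0.0877 W 0.0762 ang 176.7
[300. 119.] xy [0.8588 0.0917] L 0.168 W 0.1336 ang 91.3
mat [ 0.5361572  -0.01856656] [[0.6011, 0.1226], [0.6533, -0.1223], [0.4699, -0.1567], [0.4203, 0.0822]] [np.float64(0.1853), np.float64(0.2504), np.float64(0.1866), np.float64(0.244)] [np.float64(12.6), np.float64(-78.0), np.float64(-169.4), np.float64(101.7)]
```

View pics/c0.png

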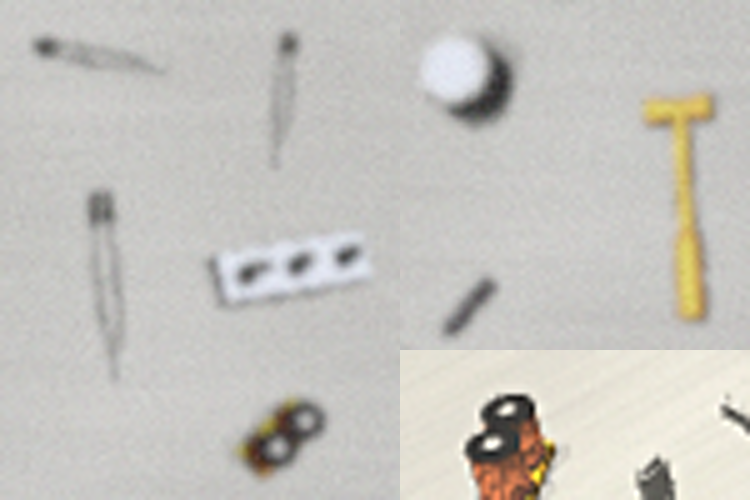

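Left crop: (410,216) is the largest tweezers, about 37 px or 120 mm long, with rubber tips up at (410,200) and the joint at (413,236). The coil ring tops are at about (451,244) and (445,250). Right crop: grey canister, hammer with its head up, and the bar. Next I'll refine each one at its own height and check how the coils are standing.

```bash
python3 - <<'E'
from h import *
t=cv2.imread('pics/t0.png');s=cv2.imread('pics/s0.png')
hsv=cv2.cvtColor(t,cv2.COLOR_BGR2HSV);g=cv2.cvtColor(t,cv2.COLOR_BGR2GRAY)
def rect(m,x0,y0,x1,y1,z,lab):
    k=np.zeros_like(g);k[y0:y1,x0:x1]=m[y0:y1,x0:x1]
    p=np.argwhere(k>0)[:,::-1].astype(np.float32)
    P=np.array([pt('top',*q,z)[:2] for q in p],np.float32)
    c=P.mean(0);w,v=np.linalg.eigh(np.cov((P-c).T));a=np.degrees(np.arctan2(v[1,1],v[0,1]))%180
    l=(P-c)@v; mid=(l.max(0)+l.min(0))/2; cc=c+v@mid
    print(lab,len(p),'mean',c.round(4),'mid',cc.round(4),'ext',np.ptp(l,axis=0).round(4),'ang',a.round(1));return P
rect((hsv[...,1]>90).astype(np.uint8),230,200,262,262,.009,'hammer')
rect((hsv[...,1]>90).astype(np.uint8),230,200,262,217,.009,'head')
rect((hsv[...,1]>90).astype(np.uint8),230,236,262,262,.009,'grip')
bg=cv2.medianBlur(g,41).astype(int)
d=bg-g.astype(int)
rect((d>30).astype(np.uint8),193,240,214,262,.007,'bar')
rect((d>12).astype(np.uint8),403,194,420,240,.009,'tweez')
rect((d>30).astype(np.uint8),403,194,420,240,.009,'tweez tips')
rect((g>bg+18).astype(np.uint8),188,190,215,220,.056,'can top')
rect(((hsv[...,1]>90)|(d>25)).astype(np.uint8),432,233,462,262,.03,'coils all')
print('coil rings',[pt('top',390+u/5,160+v/5,.036).round(4).tolist() for u,v in((275,448),(305,420))])
print('stand',pt('top',448,213.5,.016))
f=lambda x,y,w,h,k:cv2.resize(cv2.convertScaleAbs(s[y:y+h,x:x+w],alpha=1.3),None,fx=k,fy=k,interpolation=cv2.INTER_CUBIC)
a=f(140,225,50,40,8); b=f(320,125,90,50,4)
b=cv2.copyMakeBorder(b,0,a.shape[0]-b.shape[0],0,0,0);cv2.imwrite('pics/c1.png',np.hstack([a,b]))
E
```

```text
hammer 196 mean [0.4882 0.2478] mid [0.4804 0.2473] ext [0.0388 0.1387] ang 7.3
head 67 mean [0.5409 0.2547] mid [0.5385 0.2549] ext [0.0219 0.0387] ang 96.6
grip 79 mean [0.4377 0.2415] mid [0.4384 0.2417] ext [0.0142 0.054 ] ang 8.1
bar 46 mean [0.4155 0.3783] mid [0.4155 0.3784] ext [0.0107 0.0407] ang 142.7
tweez 145 mean [ 0.5474 -0.2716] mid [ 0.5385 -0.2724] ext [0.0197 0.1189] ang 4.1
tweez tips 28 mean [ 0.5862 -0.269 ] mid [ 0.586  -0.2693] ext [0.0136 0.0172] ang 175.0
can top 69 mean [0.5585 0.3867] mid [0.5573 0.3868] ext [0.0276 0.0285] ang 179.0
coils all 164 mean [ 0.4423 -0.3735] mid [ 0.4424 -0.374 ] ext [0.0314 0.0589] ang 129.8
coil rings [[0.4339, -0.3689, 0.036], [0.4514, -0.3879, 0.036]]
stand [ 0.54895697 -0.3875274   0.016     ]
```

View pics/c1.png

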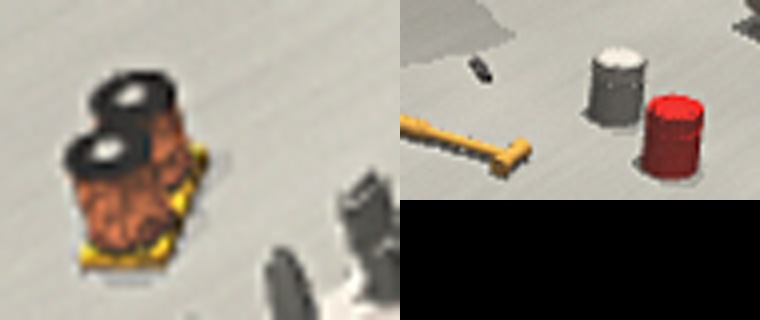

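The coils stand upright on the yellow yoke; the scene view shows them at about (157,245). I'm starting with the hammer: axis 7.3°, balance point about (0.508, 0.251).

The rows are not in the units I measure in: shifts go in shares of 60 cm and turns go in shares of 2 rad. I convert before sending: 31.5 cm / 60 = 0.525, -26.4 cm / 60 = -0.44, 0.485 rad / 2 = 0.2425.

Request:
{"name": "servo_tool", "arguments": {
  "moves": [
    [0.525,-0.44,0,0.2425],
    [0.525,-0.44,0,0.2425],
    [0.525,-0.44,0,0.2425],
    [0.525,-0.44,0,0.2425],
    [0.525,-0.44,0,0.2425],
    [0.525,-0.44,0,0.2425],
    [0.525,-0.44,0,0.2425],
    [0.525,-0.44,-0.05,0.2425],
    [0.525,-0.44,-0.1,0.2425],
    [0.525,-0.44,-0.15,0.2425],
    [0.525,-0.44,-0.2,0.2425],
    [0.525,-0.44,-0.25,0.2425],
    [0.525,-0.44,-0.2667,0.2425],
    [0.525,-0.44,-0.2667,0.2425]
  ],
  "claw": 0.3,
  "force": 40
}}

```text
time: 1.27
ee_pos: [0.5052, 0.2489, 0.065]
tcp_rot: [-179.8, -0.5, -172.8]
wrist_force: [-1.4, -0.2, 0.1]
opening: 0.0599
grasp_force: 0.0
```

Converted, -6 cm / 60 = -0.1, -5.5 cm / 60 = -0.0917.

Request:
{"name": "servo_tool", "arguments": {
  "moves": [
    [0,0,-0.0333,0],
    [0,0,-0.0667,0],
    [0,0,-0.0917,0],
    [0,0,-0.1,0],
    [0,0,-0.1,0],
    [0,0,-0.1,0]
  ]
}}

```text
time: 1.77
ee_pos: [0.5081, 0.2517, 0.0128]
tcp_rot: [180.0, 0.1, -172.7]
wrist_force: [0.0, 0.5, 0.6]
opening: 0.0598
grasp_force: 0.0
```

```bash
python3 - <<'E'
from h import *
o=get_obs();print(np.round(o['q'],1),o['ee_pos'])
E
```

```text
[ 26.4   8.7 -10.1  71.1   0.   19. ] [0.50806477 0.25169388 0.01283969]
```

Converted, -0.8 cm / 60 = -0.0133.

Request:
{"name": "servo_tool", "arguments": {
  "moves": [
    [0,0,-0.0133,0],
    [0,0,-0.0133,0],
    [0,0,-0.0133,0],
    [0,0,-0.0133,0],
    [0,0,-0.0133,0],
    [0,0,-0.0133,0],
    [0,0,-0.0133,0],
    [0,0,-0.0133,0]
  ],
  "claw": 1
}}

```text
time: 2.43
ee_pos: [0.5078, 0.2513, 0.0038]
tcp_rot: [180.0, 0.0, -172.7]
wrist_force: [-1.6, 0.1, 5.1]
opening: 0.0082
grasp_force: 39.2
```

Converted, -34.7 cm / 60 = -0.5783, 7.3 cm / 60 = 0.1217, 0.077 rad / 2 = 0.0385.

Request:
{"name": "servo_tool", "arguments": {
  "moves": [
    [0,0,0.0333,0],
    [0,0,0.0833,0],
    [0.0117,-0.0583,0.1,0.005],
    [0.025,-0.1167,0.1,0.01],
    [0.0367,-0.175,0.1,0.015],
    [0.05,-0.2333,0.1,0.02],
    [0.0617,-0.2917,0.1,0.025],
    [0.075,-0.35,0.1,0.03],
    [0.0867,-0.4083,0.1,0.035],
    [0.1,-0.4667,0.1,0.0385],
    [0.1117,-0.525,0.1,0.0385],
    [0.12,-0.5667,0.1,0.0385],
    [0.1217,-0.5783,0.1,0.0385],
    [0.1217,-0.5783,0.0833,0.0385],
    [0.1217,-0.5783,0.05,0.0385],
    [0.1217,-0.5783,0.0333,0.0385],
    [0.1217,-0.5783,0.025,0.0385]
  ]
}}

```text
time: 3.85
ee_pos: [0.579, -0.0945, 0.0155]
tcp_rot: [179.9, -0.2, -168.2]
wrist_force: [-0.6, -0.6, -1.0]
opening: 0.0078
grasp_force: 39.4
```

Converted, -1.2 cm / 60 = -0.02, -1 cm / 60 = -0.0167.

Request:
{"name": "servo_tool", "arguments": {
  "moves": [
    [0,0,-0.01,0],
    [0,0,-0.0167,0],
    [0,0,-0.02,0],
    [0,0,-0.02,0],
    [0,0,-0.02,0]
  ]
}}

```text
time: 4.27
ee_pos: [0.581, -0.0956, 0.0069]
tcp_rot: [-180.0, 0.1, -168.3]
wrist_force: [0.4, -0.0, -2.3]
opening: 0.0082
grasp_force: 39.5
```

Converted, 8 cm / 60 = 0.1333, 6 cm / 60 = 0.1.

Request:
{"name": "servo_tool", "arguments": {
  "moves": [
    [0,0,0,0],
    [0,0,0,0],
    [0,0,0,0],
    [0,0,0.0083,0],
    [0,0,0.05,0],
    [0,0,0.1,0],
    [0,0,0.1333,0],
    [0,0,0.1333,0]
  ],
  "claw": 0.5
}}

```text
time: 4.93
ee_pos: [0.5828, -0.0963, 0.0918]
tcp_rot: [-179.8, 0.4, -168.3]
wrist_force: [0.3, 0.7, 0.5]
opening: 0.0429
grasp_force: 0.0
```

Converted, -17.6 cm / 60 = -0.2933, -8.2 cm / 60 = -0.1367, -0.13 rad / 2 = -0.065.

Request:
{"name": "servo_tool", "arguments": {
  "moves": [
    [-0.0133,-0.0633,0,-0.015],
    [-0.0267,-0.1267,0,-0.03],
    [-0.04,-0.19,0,-0.05],
    [-0.0533,-0.25,0,-0.065],
    [-0.0617,-0.2933,0,-0.065],
    [-0.0617,-0.2933,0,-0.065],
    [-0.0617,-0.2933,-0.0333,-0.065],
    [-0.0617,-0.2933,-0.0833,-0.065],
    [-0.0617,-0.2933,-0.1167,-0.065],
    [-0.0617,-0.2933,-0.1283,-0.065],
    [-0.0617,-0.2933,-0.1367,-0.065],
    [-0.0617,-0.2933,-0.1367,-0.065],
    [-0.0617,-0.2933,-0.1367,-0.065],
    [-0.0617,-0.2933,-0.1367,-0.065]
  ],
  "force": 25
}}

```text
time: 6.1
ee_pos: [0.5445, -0.2721, 0.0059]
tcp_rot: [-179.9, 0.1, -175.7]
wrist_force: [-0.6, -0.4, 0.5]
opening: 0.0428
grasp_force: 0.0
```

Converted, -0.1 cm / 60 = -0.0017.

Request:
{"name": "servo_tool", "arguments": {
  "moves": [
    [0,0,-0.0017,0],
    [0,0,-0.0017,0],
    [0,0,-0.0017,0],
    [0,0,-0.0017,0],
    [0,0,-0.0017,0],
    [0,0,-0.0017,0]
  ],
  "claw": 1
}}

```text
time: 6.6
ee_pos: [0.544, -0.272, 0.0041]
tcp_rot: [-180.0, 0.1, -175.7]
wrist_force: [-0.2, 1.4, 5.6]
opening: 0.0127
grasp_force: 25.7
```

Converted, 33.8 cm / 60 = 0.5633, -1.9 cm / 60 = -0.0317, 0.129 rad / 2 = 0.0645.

Request:
{"name": "servo_tool", "arguments": {
  "moves": [
    [0,0,0.0333,0],
    [0,0,0.0833,0],
    [0,0,0.1333,0],
    [-0.0033,0.0567,0.1333,0.005],
    [-0.0067,0.1133,0.1333,0.015],
    [-0.01,0.17,0.1333,0.025],
    [-0.0133,0.2267,0.1333,0.035],
    [-0.0167,0.2833,0.1333,0.045],
    [-0.02,0.34,0.1333,0.055],
    [-0.0233,0.3967,0.1333,0.0645],
    [-0.0267,0.4533,0.1333,0.0645],
    [-0.03,0.51,0.1333,0.0645],
    [-0.0317,0.55,0.1333,0.0645],
    [-0.0317,0.5633,0.1167,0.0645],
    [-0.0317,0.5633,0.0833,0.0645],
    [-0.0317,0.5633,0.05,0.0645],
    [-0.0317,0.5633,0.025,0.0645],
    [-0.0317,0.5633,0.0133,0.0645],
    [-0.0317,0.5633,0.005,0.0645],
    [-0.0317,0.5633,0.005,0.0645]
  ]
}}

```text
time: 8.27
ee_pos: [0.5246, 0.0657, 0.0066]
tcp_rot: [-180.0, -0.0, -168.4]
wrist_force: [-0.7, 0.2, 0.8]
opening: 0.0127
grasp_force: 26.7
```

Converted, 8 cm / 60 = 0.1333, 6 cm / 60 = 0.1.

Request:
{"name": "servo_tool", "arguments": {
  "moves": [
    [0,0,0,0],
    [0,0,0,0],
    [0,0,0,0],
    [0,0,0,0],
    [0,0,0.0083,0],
    [0,0,0.05,0],
    [0,0,0.1,0],
    [0,0,0.1333,0],
    [0,0,0.1333,0]
  ],
  "claw": 0.5
}}

```text
time: 9.02
ee_pos: [0.5268, 0.0664, 0.0914]
tcp_rot: [-180.0, 0.4, -168.4]
wrist_force: [0.3, -0.7, -0.0]
opening: 0.0429
grasp_force: 0.0
```

```bash
python3 - <<'E'
from h import *
t=snap('top','t1.png')
cv2.imwrite('pics/c2.png',cv2.resize(cv2.convertScaleAbs(t[160:270,270:480],alpha=1.5),None,fx=3.8,fy=3.8,interpolation=cv2.INTER_CUBIC)[:600,:800])
E
```

```text
(no output)
```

View pics/c2.png

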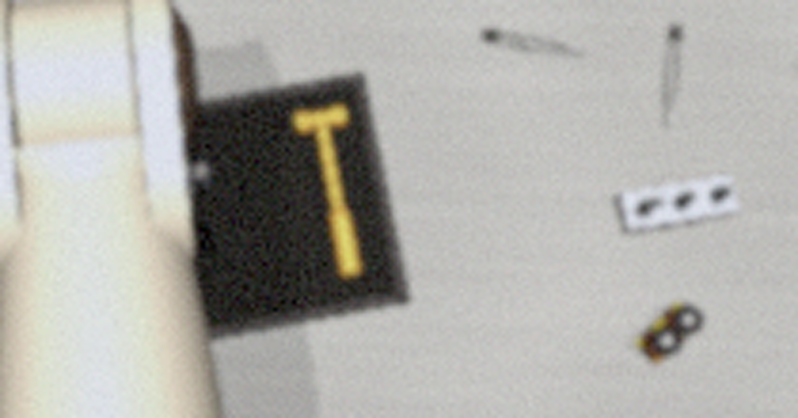

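Converted, -44.4 cm / 60 = -0.74, -8.2 cm / 60 = -0.1367, -1.03 rad / 2 = -0.515.

Request:
{"name": "servo_tool", "arguments": {
  "moves": [
    [-0.0117,-0.0667,0,-0.06],
    [-0.0233,-0.1333,0,-0.12],
    [-0.035,-0.2,0,-0.18],
    [-0.0467,-0.2667,0,-0.24],
    [-0.0583,-0.3333,0,-0.3],
    [-0.07,-0.4,0,-0.36],
    [-0.0833,-0.4667,0,-0.42],
    [-0.1,-0.5333,0,-0.48],
    [-0.1167,-0.6,0,-0.515],
    [-0.13,-0.6667,0,-0.515],
    [-0.1367,-0.725,0,-0.515],
    [-0.1367,-0.74,0,-0.515],
    [-0.1367,-0.74,0,-0.515],
    [-0.1367,-0.74,-0.0333,-0.515],
    [-0.1367,-0.74,-0.0667,-0.515],
    [-0.1367,-0.74,-0.0667,-0.515],
    [-0.1367,-0.74,-0.0667,-0.515]
  ],
  "claw": 0.3,
  "force": 40
}}

```text
time: 10.48
ee_pos: [0.4421, -0.3761, 0.0452]
tcp_rot: [-180.0, -0.2, 132.7]
wrist_force: [-0.0, 0.3, 0.5]
opening: 0.0596
grasp_force: 0.0
```

Converted, -3.8 cm / 60 = -0.0633, -3 cm / 60 = -0.05.

Request:
{"name": "servo_tool", "arguments": {
  "moves": [
    [0,0,-0.025,0],
    [0,0,-0.05,0],
    [0,0,-0.0633,0],
    [0,0,-0.0633,0],
    [0,0,-0.0633,0]
  ]
}}

```text
time: 10.9
ee_pos: [0.4429, -0.3775, 0.009]
tcp_rot: [180.0, 0.0, 132.7]
wrist_force: [0.2, 0.7, -0.5]
opening: 0.0599
grasp_force: 0.0
```

Request:
{"name": "servo_tool", "arguments": {
  "moves": [
    [0,0,0,0],
    [0,0,0,0],
    [0,0,0,0],
    [0,0,0,0],
    [0,0,0,0],
    [0,0,0,0]
  ],
  "claw": 1
}}

```text
time: 11.4
ee_pos: [0.4431, -0.3781, 0.0094]
tcp_rot: [180.0, 0.1, 132.6]
wrist_force: [-0.2, 1.8, 5.8]
opening: 0.0233
grasp_force: 38.9
```

Converted, 35.9 cm / 60 = 0.5983, 9.3 cm / 60 = 0.155, -0.54 rad / 2 = -0.27.

Request:
{"name": "servo_tool", "arguments": {
  "moves": [
    [0,0,0.0333,0],
    [0,0,0.0833,0],
    [0,0.0167,0.1333,-0.01],
    [0.0083,0.075,0.1333,-0.04],
    [0.0217,0.1333,0.1333,-0.075],
    [0.0367,0.1917,0.1333,-0.11],
    [0.0517,0.25,0.1333,-0.15],
    [0.0667,0.3083,0.1333,-0.19],
    [0.0833,0.3667,0.1333,-0.23],
    [0.1,0.425,0.1333,-0.27],
    [0.125,0.4833,0.1333,-0.27],
    [0.145,0.5417,0.1333,-0.27],
    [0.155,0.5833,0.1333,-0.27],
    [0.155,0.5983,0.1333,-0.27],
    [0.155,0.5983,0.1167,-0.27],
    [0.155,0.5983,0.0833,-0.27],
    [0.155,0.5983,0.05,-0.27],
    [0.155,0.5983,0.025,-0.27],
    [0.155,0.5983,0.0167,-0.27],
    [0.155,0.5983,0.0167,-0.27]
  ]
}}

```text
time: 13.07
ee_pos: [0.5342, -0.0199, 0.0165]
tcp_rot: [-179.8, -0.0, 101.6]
wrist_force: [0.0, -0.4, -0.7]
opening: 0.0232
grasp_force: 39.3
```

Request:
{"name": "servo_tool", "arguments": {
  "moves": [
    [0,0,-0.0067,0],
    [0,0,-0.0117,0],
    [0,0,-0.0117,0],
    [0,0,-0.0117,0]
  ]
}}

```text
time: 13.4
ee_pos: [0.5363, -0.0193, 0.0125]
tcp_rot: [179.9, 0.1, 101.7]
wrist_force: [-0.9, -1.6, 3.5]
opening: 0.0232
grasp_force: 39.7
```

Converted, 8 cm / 60 = 0.1333, 6 cm / 60 = 0.1.

Request:
{"name": "servo_tool", "arguments": {
  "moves": [
    [0,0,0,0],
    [0,0,0,0],
    [0,0,0,0],
    [0,0,0,0],
    [0,0,0.0083,0],
    [0,0,0.05,0],
    [0,0,0.1,0],
    [0,0,0.1333,0],
    [0,0,0.1333,0]
  ],
  "claw": 0.4
}}

```text
time: 14.15
ee_pos: [0.5377, -0.0189, 0.0964]
tcp_rot: [179.6, 0.1, 101.7]
wrist_force: [0.1, 0.5, -0.3]
opening: 0.0512
grasp_force: 0.0
```

Converted, 39.7 cm / 60 = 0.6617, 38.5 cm / 60 = 0.6417, 0.72 rad / 2 = 0.36.

Request:
{"name": "servo_tool", "arguments": {
  "moves": [
    [-0.0167,0.0583,0,0.04],
    [-0.0333,0.1167,0,0.08],
    [-0.05,0.175,0,0.12],
    [-0.0667,0.2333,0,0.16],
    [-0.0833,0.2917,0,0.2],
    [-0.1,0.35,0,0.24],
    [-0.1167,0.4083,0,0.28],
    [-0.1367,0.4667,0,0.32],
    [-0.1567,0.525,0,0.36],
    [-0.1767,0.5833,0,0.36],
    [-0.1967,0.6417,0,0.36],
    [-0.2,0.6617,-0.0167,0.36],
    [-0.2,0.6617,-0.05,0.36],
    [-0.2,0.6617,-0.0833,0.36],
    [-0.2,0.6617,-0.1167,0.36],
    [-0.2,0.6617,-0.1333,0.36],
    [-0.2,0.6617,-0.1417,0.36],
    [-0.2,0.6617,-0.1417,0.36]
  ]
}}

```text
time: 15.65
ee_pos: [0.4153, 0.3775, 0.0053]
tcp_rot: [-179.9, -0.0, 142.9]
wrist_force: [-0.1, -0.5, 0.1]
opening: 0.0514
grasp_force: 0.0
```

Converted, -0.4 cm / 60 = -0.0067.

Request:
{"name": "servo_tool", "arguments": {
  "moves": [
    [0,0,-0.0067,0],
    [0,0,-0.0067,0],
    [0,0,-0.0067,0],
    [0,0,-0.0067,0],
    [0,0,-0.0067,0],
    [0,0,-0.0067,0],
    [0,0,-0.0067,0]
  ],
  "claw": 1,
  "force": 30
}}

```text
time: 16.23
ee_pos: [0.4161, 0.3785, 0.0032]
tcp_rot: [179.9, 0.0, 142.9]
wrist_force: [-0.1, -1.2, 6.0]
opening: 0.0086
grasp_force: 31.0
```

Converted, 9 cm / 60 = 0.15, 5 cm / 60 = 0.0833.

Request:
{"name": "servo_tool", "arguments": {
  "moves": [
    [0,0,0.0333,0],
    [0,0,0.0833,0],
    [0,0,0.15,0],
    [0,0,0.15,0]
  ]
}}

```text
time: 16.57
ee_pos: [0.4177, 0.3801, 0.0998]
tcp_rot: [179.5, 0.1, 142.9]
wrist_force: [1.6, 1.0, 0.6]
opening: 0.0086
grasp_force: 30.3
```

```bash
python3 - <<'E'
from h import *
t=snap('top','t2.png');s=snap('scene','s2.png')
f=lambda im,x,y,w,h,k:cv2.resize(cv2.convertScaleAbs(im[y:y+h,x:x+w],alpha=1.5),None,fx=k,fy=k,interpolation=cv2.INTER_CUBIC)
a=f(t,275,170,115,90,4);b=f(s,300,110,85,90,4)
cv2.imwrite('pics/c3.png',np.hstack([a,b]))
E
```

```text
(no output)
```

View pics/c3.png

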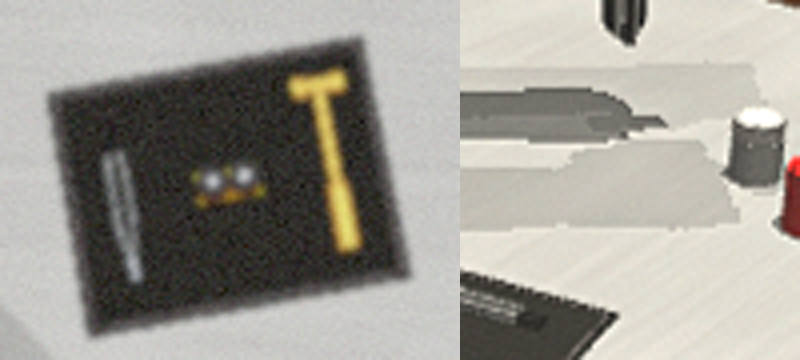

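The bar is held. Tweezers, coils and hammer sit on the mat as planned: in crop pixels the coil cores are at (212,182) and (245,177), and the mat corners at (50,92), (362,38), (410,275) and (90,335). I'll put numbers on that now.

```bash
cat > m.py <<'E'
from h import *
def meas(t,boxes=True):
    g=cv2.cvtColor(t,cv2.COLOR_BGR2GRAY);hsv=cv2.cvtColor(t,cv2.COLOR_BGR2HSV)
    q=[(50,92),(362,38),(410,275),(90,335)]
    C=np.array([pt('top',275+u/4,170+v/4,.003)[:2] for u,v in q]);M=C.mean(0)
    a=[np.degrees(np.arctan2(*(C[i]-C[j])[::-1])) for i,j in((0,3),(1,2))]+[np.degrees(np.arctan2(*(C[i]-C[j])[::-1]))-90 for i,j in((0,1),(3,2))]
    print('mat',M.round(4),'sides',[np.linalg.norm(C[i]-C[i-1]).round(4) for i in range(4)],'ang',np.round(a,1))
    th=np.radians(11.7);R=np.array([[np.cos(th),np.sin(th)],[-np.sin(th),np.cos(th)]]);M=np.array([.5362,-.0186])
    def blob(m,x0,y0,x1,y1,z,lab):
        k=np.zeros_like(g);k[y0:y1,x0:x1]=m[y0:y1,x0:x1];p=np.argwhere(k>0)[:,::-1]
        P=np.array([pt('top',*v,z)[:2] for v in p]);c=P.mean(0);w,v=np.linalg.eigh(np.cov((P-c).T));l=(P-c)@v
        mid=c+v@((l.max(0)+l.min(0))/2)
        print(lab,len(p),'world',c.round(4),'matmean',(R@(c-M)).round(4),'matmid',(R@(mid-M)).round(4),'ext',np.ptp(l,axis=0).round(3),'ang',((np.degrees(np.arctan2(v[1,1],v[0,1]))-11.7+90)%180-90).round(1))
    return blob,g,hsv
E
python3 - <<'E'
from m import *
t=cv2.imread('pics/t2.png');blob,g,hsv=meas(t)
sat=(hsv[...,1]>100)&(g>50)
blob(sat,340,180,370,240,.012,'hammer')
blob(sat,340,180,370,196,.012,'head')
blob(g>55,296,202,313,245,.012,'tweez')
blob(g>75,321,208,333,220,.039,'ringL');blob(g>75,333,208,342,220,.039,'ringR')
E
```

```text
mat [ 0.5355 -0.0215] sides [np.float64(0.1972), np.float64(0.2559), np.float64(0.1949), np.float64(0.256)] ang [11.4 11.5 11.3 11.8]
hammer 339 world [ 0.563  -0.1004] matmean [ 0.0096 -0.0855] matmid [ 0.0023 -0.0678] ext [0.084 0.147] ang -0.3
head 110 world [ 0.6155 -0.09  ] matmean [ 0.0632 -0.086 ] matmid [ 0.0623 -0.0862] ext [0.027 0.048] ang -89.4
tweez 182 world [0.5098 0.0624] matmean [-0.0095  0.0846] matmid [-0.0137  0.0977] ext [0.048 0.108] ang -2.1
ringL 13 world [ 0.5338 -0.0074] matmean [-0.0001  0.0115] matmid [-0.0006  0.0112] ext [0.009 0.011] ang 32.8
ringR 14 world [ 0.5385 -0.0317] matmean [-0.0004 -0.0133] matmid [-0.0009 -0.0134] ext [0.01 0.01] ang 88.3
```

Converted, -39.75 cm / 60 = -0.6625, -38 cm / 60 = -0.6333, -0.72 rad / 2 = -0.36.

Request:
{"name": "servo_tool", "arguments": {
  "moves": [
    [0.0167,-0.0583,0,-0.04],
    [0.0333,-0.1167,0,-0.08],
    [0.05,-0.175,0,-0.12],
    [0.0667,-0.2333,0,-0.16],
    [0.0833,-0.2917,0,-0.2],
    [0.1,-0.35,0,-0.24],
    [0.1167,-0.4083,0,-0.28],
    [0.1367,-0.4667,0,-0.32],
    [0.1567,-0.525,0,-0.36],
    [0.1767,-0.5833,0,-0.36],
    [0.1933,-0.6333,0,-0.36],
    [0.2,-0.6625,0,-0.36],
    [0.2,-0.6625,0,-0.36],
    [0.2,-0.6625,-0.025,-0.36],
    [0.2,-0.6625,-0.05,-0.36],
    [0.2,-0.6625,-0.0667,-0.36],
    [0.2,-0.6625,-0.0733,-0.36],
    [0.2,-0.6625,-0.0733,-0.36],
    [0.2,-0.6625,-0.0733,-0.36]
  ]
}}

```text
time: 18.25
ee_pos: [0.5355, -0.0189, 0.0483]
tcp_rot: [-180.0, -0.0, 101.7]
wrist_force: [0.6, -0.2, -0.1]
opening: 0.0089
grasp_force: 30.3
```

Request:
{"name": "servo_tool", "arguments": {
  "moves": [
    [0,0,-0.005,0],
    [0,0,-0.0083,0],
    [0,0,-0.0083,0],
    [0,0,-0.0083,0]
  ]
}}

```text
time: 18.58
ee_pos: [0.5357, -0.0193, 0.0435]
tcp_rot: [180.0, 0.0, 101.7]
wrist_force: [0.2, -0.2, -0.7]
opening: 0.0085
grasp_force: 30.3
```

Converted, -0.15 cm / 60 = -0.0025.

Request:
{"name": "servo_tool", "arguments": {
  "moves": [
    [0,0,-0.0025,0],
    [0,0,-0.0025,0],
    [0,0,-0.0025,0]
  ]
}}

```text
time: 18.83
ee_pos: [0.5359, -0.0193, 0.0422]
tcp_rot: [180.0, 0.0, 101.7]
wrist_force: [0.5, -0.2, 3.5]
opening: 0.0084
grasp_force: 30.7
```

Request:
{"name": "servo_tool", "arguments": {
  "moves": [
    [0,0,0,0],
    [0,0,0,0],
    [0,0,0,0],
    [0,0,0,0],
    [0,0,0.005,0],
    [0,0,0.025,0],
    [0,0,0.0667,0],
    [0,0,0.1167,0],
    [0,0,0.1167,0]
  ],
  "claw": 0.6
}}

```text
time: 19.58
ee_pos: [0.5379, -0.0194, 0.1185]
tcp_rot: [179.6, 0.1, 101.7]
wrist_force: [1.4, -0.2, 1.0]
opening: 0.0341
grasp_force: 0.0
```

```bash
python3 - <<'E'
from h import *
t=cv2.imread('pics/t2.png');g=cv2.cvtColor(t,cv2.COLOR_BGR2GRAY)
print(pt('top',201,204,.056),pt('scene',374.5,139.5,.056))
for th in(130,145,160):
    k=np.argwhere(g[190:222,188:216]>th);print(th,len(k),pt('top',*(k.mean(0)[::-1]+[188,190]),.056)[:2])
snap('top','t3.png');snap('scene','s3.png')
t=cv2.imread('pics/t3.png');s=cv2.imread('pics/s3.png')
f=lambda im,x,y,w,h,k:cv2.resize(cv2.convertScaleAbs(im[y:y+h,x:x+w],alpha=1.5),None,fx=k,fy=k,interpolation=cv2.INTER_CUBIC)
cv2.imwrite('pics/c4.png',np.hstack([f(s,235,165,110,75,4),f(t,185,185,40,50,6)]))
E
```

```text
[0.55579803 0.38252525 0.056     ] [0.56363613 0.37978474 0.056     ]
130 521 [0.55757134 0.39138843]
145 99 [0.55867544 0.38654777]
160 0 [nan nan]<stdin>:5: RuntimeWarning: Mean of empty slice.
  ret = um.true_divide(
```

View pics/c4.png

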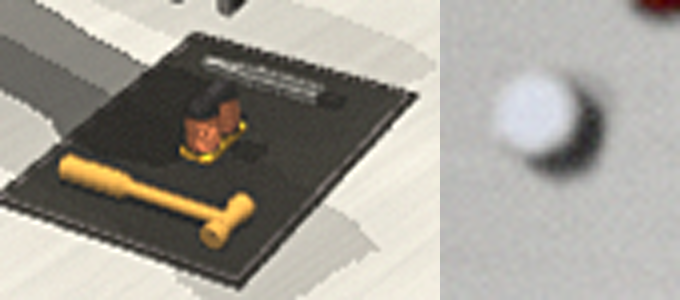

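Bar seen on top of the coils at scene (288,190). The canister's top centre is at top-view (201,204), which gives about (0.559, 0.383). I'm fetching it now.

Converted, 40.2 cm / 60 = 0.67, 2.3 cm / 60 = 0.0383, 1.571 rad / 2 = 0.7855.

Request:
{"name": "servo_tool", "arguments": {
  "moves": [
    [0,0.0333,0,0.06],
    [0.0017,0.0833,0,0.12],
    [0.005,0.1333,0,0.18],
    [0.0083,0.1833,0,0.24],
    [0.0117,0.2333,0,0.3],
    [0.015,0.2833,0,0.36],
    [0.0183,0.3333,0,0.42],
    [0.0217,0.3833,0,0.48],
    [0.025,0.4333,0,0.54],
    [0.0283,0.4833,0,0.6],
    [0.0317,0.5333,0,0.66],
    [0.035,0.5833,0,0.72],
    [0.0383,0.6333,0,0.7855],
    [0.0383,0.6667,0,0.7855],
    [0.0383,0.67,0,0.7855],
    [0.0383,0.67,0,0.7855],
    [0.0383,0.67,-0.0333,0.7855],
    [0.0383,0.67,-0.0667,0.7855],
    [0.0383,0.67,-0.0667,0.7855]
  ],
  "claw": 0,
  "force": 50
}}

```text
time: 21.27
ee_pos: [0.5571, 0.3803, 0.0674]
tcp_rot: [-179.8, -0.3, -168.4]
wrist_force: [0.1, -1.4, -0.8]
opening: 0.0857
grasp_force: 0.0
```

Request:
{"name": "servo_tool", "arguments": {
  "moves": [
    [0,0,-0.0333,0],
    [0,0,-0.0667,0],
    [0,0,-0.0917,0],
    [0,0,-0.0983,0],
    [0,0,-0.0983,0]
  ]
}}

```text
time: 21.68
ee_pos: [0.5582, 0.3815, 0.0122]
tcp_rot: [-179.9, -0.1, -168.4]
wrist_force: [0.1, 0.2, -0.7]
opening: 0.0852
grasp_force: 0.0
```

Request:
{"name": "servo_tool", "arguments": {
  "moves": [
    [0,0,0,0],
    [0,0,0,0],
    [0,0,0,0],
    [0,0,0,0],
    [0,0,0,0],
    [0,0,0,0]
  ],
  "claw": 1
}}

```text
time: 22.18
ee_pos: [0.5593, 0.3832, 0.0145]
tcp_rot: [179.9, 0.1, -168.3]
wrist_force: [-0.2, 0.4, 6.6]
opening: 0.0451
grasp_force: 51.1
```

```bash
python3 - <<'E'
from h import *
s=snap('scene','s4.png')
cv2.imwrite('pics/c5.png',cv2.resize(cv2.convertScaleAbs(s[60:220,270:450],alpha=1.3),None,fx=3,fy=3))
E
```

```text
(no output)
```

View pics/c5.png

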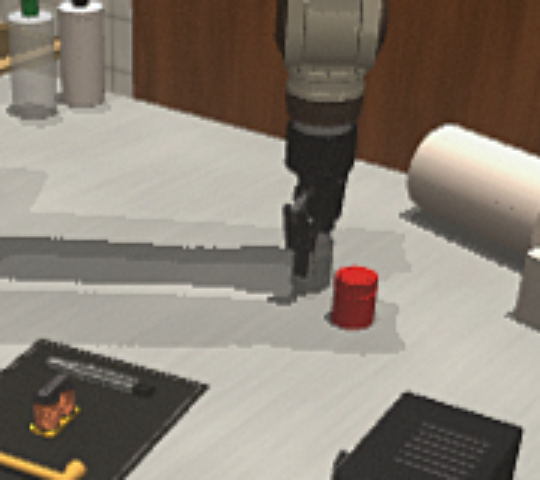

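Request:
{"name": "servo_tool", "arguments": {
  "moves": [
    [0,0,0.0333,0],
    [0,0,0.0833,0],
    [0,0,0.1333,0],
    [0.0067,-0.0583,0.1333,0],
    [0.0133,-0.1167,0.1333,0],
    [0.02,-0.175,0.1333,0],
    [0.0267,-0.2333,0.1333,0],
    [0.0333,-0.2917,0.1333,0],
    [0.04,-0.35,0.1333,0],
    [0.0467,-0.4083,0.1333,0],
    [0.0533,-0.4667,0.1333,0],
    [0.06,-0.525,0.1333,0],
    [0.06,-0.5833,0.1333,0],
    [0.06,-0.6283,0.1333,0],
    [0.06,-0.6483,0.1333,0],
    [0.06,-0.6483,0.1333,0],
    [0.06,-0.6483,0.1167,0],
    [0.06,-0.6483,0.1167,0]
  ]
}}

```text
time: 23.73
ee_pos: [0.594, -0.0053, 0.0809]
tcp_rot: [180.0, -0.1, -168.3]
wrist_force: [-0.8, 0.1, -1.6]
opening: 0.0453
grasp_force: 51.7
```

```bash
python3 - <<'E'
from h import *
s=snap('scene','s5.png')
cv2.imwrite('pics/c6.png',cv2.resize(cv2.convertScaleAbs(s[80:240,220:380],alpha=1.4),None,fx=3.6,fy=3.6,interpolation=cv2.INTER_CUBIC))
print(get_obs()['ee_pos'])
E
```

```text
[ 0.59390602 -0.00506389  0.08131038]
```

View pics/c6.png

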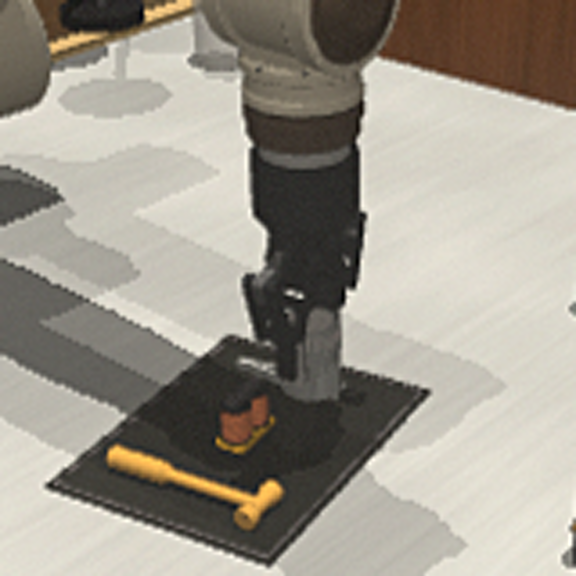

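Converted, -6.7 cm / 60 = -0.1117, -6.6 cm / 60 = -0.11.

Request:
{"name": "servo_tool", "arguments": {
  "moves": [
    [0,0,-0.0333,0],
    [0,0,-0.0667,0],
    [0,0,-0.0917,0],
    [0,0,-0.1033,0],
    [0,0,-0.1083,0],
    [0,0,-0.11,0],
    [0,0,-0.1117,0],
    [0,0,-0.1117,0]
  ]
}}

```text
time: 24.45
ee_pos: [0.5945, -0.0052, 0.0175]
tcp_rot: [180.0, 0.0, -168.2]
wrist_force: [-6.4, 1.7, 8.0]
opening: 0.0453
grasp_force: 52.2
```

Request:
{"name": "servo_tool", "arguments": {
  "moves": [
    [0,0,0,0],
    [0,0,0,0],
    [0,0,0,0],
    [0,0,0,0],
    [0,0,0.0083,0],
    [0,0,0.05,0],
    [0,0,0.1,0],
    [0,0,0.1667,0],
    [0,0,0.2167,0],
    [0,0.0667,0.2167,0],
    [0,0.1333,0.2167,0],
    [0,0.2,0.2167,0],
    [0,0.2667,0.2167,0],
    [0,0.3333,0.2167,0],
    [0,0.4,0.2167,0],
    [0,0.4667,0.2167,0],
    [0,0.4667,0.2167,0]
  ],
  "claw": 0.25
}}

```text
time: 25.87
ee_pos: [0.5937, 0.28, 0.1453]
tcp_rot: [179.9, 0.0, -168.0]
wrist_force: [1.0, -0.0, 0.2]
opening: 0.0646
grasp_force: 0.0
```

```bash
python3 - <<'E'
from m import *
t=snap('top','t6.png');s=snap('scene','s6.png')
f=lambda im,x,y,w,h,k:cv2.resize(cv2.convertScaleAbs(im[y:y+h,x:x+w],alpha=1.5),None,fx=k,fy=k,interpolation=cv2.INTER_CUBIC)
a=f(t,280,170,100,90,4);b=f(s,230,160,100,90,4)
cv2.imwrite('pics/c7.png',np.hstack([a,b]))
blob,g,hsv=meas(t)
sat=(hsv[...,1]>100)&(g>50)
blob(sat,340,180,370,196,.012,'head')
blob(g>55,296,202,313,245,.012,'tweez')
blob(g>75,315,180,338,206,.059,'can')
E
```

```text
mat [ 0.5355 -0.0215] sides [np.float64(0.1972), np.float64(0.2559), np.float64(0.1949), np.float64(0.256)] ang [11.4 11.5 11.3 11.8]
head 107 world [ 0.6156 -0.0903] matmean [ 0.0632 -0.0863] matmid [ 0.0625 -0.0865] ext [0.027 0.047] ang 89.3
tweez 149 world [0.511  0.0618] matmean [-0.0083  0.0838] matmid [-0.0131  0.0835] ext [0.02  0.103] ang -0.5
can 360 world [ 0.6099 -0.0017] matmean [0.0756 0.0016] matmid [ 0.0762 -0.0034] ext [0.073 0.08 ] ang 10.3
```

View pics/c7.png

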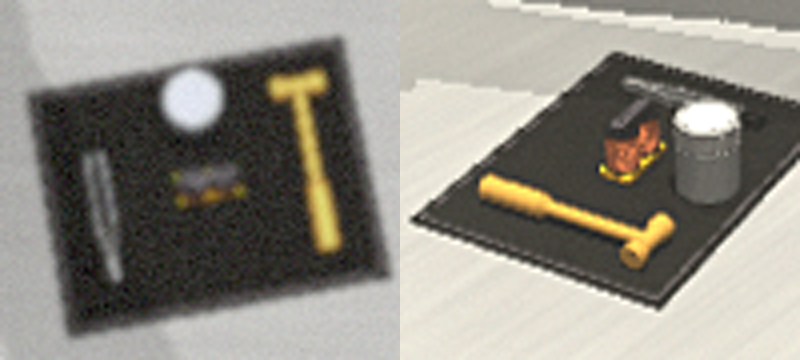

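```bash
python3 - <<'E'
from m import *
t=cv2.imread('pics/t6.png');blob,g,hsv=meas(t)
for th in(70,90,110):blob(g>th,318,184,339,206,.059,'can')
th=np.radians(11.6)
for M in((.5362,-.0186),(.5355,-.0215)):
  p=pt('top',328,194.75,.059)[:2]-M;q=pt('scene',230+307/4,160+119/4,.059)[:2]-M
  for v in(p,q):print(np.cos(th)*v[0]+np.sin(th)*v[1],-np.sin(th)*v[0]+np.cos(th)*v[1])
E
```

```text
mat [ 0.5355 -0.0215] sides [np.float64(0.1972), np.float64(0.2559), np.float64(0.1949), np.float64(0.256)] ang [11.4 11.5 11.3 11.8]
can 262 world [ 0.6006 -0.0044] matmean [0.0659 0.0008] matmid [ 0.0677 -0.0067] ext [0.065 0.065] ang 7.7
can 222 world [ 0.6001 -0.0043] matmean [0.0654 0.0011] matmid [ 0.0696 -0.0016] ext [0.053 0.064] ang 12.7
can 185 world [ 0.5985 -0.0039] matmean [0.064  0.0018] matmid [0.0702 0.002 ] ext [0.045 0.063] ang 17.0
0.05758271743844213 -0.00024515214900097497
0.06489454894683398 -0.0028380696259694936
0.05885154608448501 0.0024548615300349404
0.06616337759287687 -0.0001380559469335782
```

The canister is at mat x ≈ 0.058–0.066, y ≈ 0, inside the band. The bar spans both coils at crop (208,178), and the tools are square and clear of everything. Handing in.

```bash
python3 -c "
from workcell import *
print(job_done())"
```

```text
the job is handed in; nothing more can be done
None
```

I laid out the mat as asked and handed the job in at about 26 s of robot time; every position I measured was within limits, but no pass/fail verdict came back.

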